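# Heft the bushing cartons

## Robot

A 6-joint arm with a two-finger parallel gripper is mounted at the origin on the work surface. World frame = base frame: x ahead of the robot, y to its left, z up, the work surface at z = 0. Lengths are in m, angles in rad, forces in N, time in s.
With the tool pointing down it reaches from about 0.4 to 0.825 m from the base axis. Payload 7 kg.
Tool frame: the origin (TCP) lies on the centre line of the jaws, within the pads' length; the fingertips stand 22 mm ahead of it and the grasp point (between the pads) lies 3 mm ahead of it; z points along the fingers, y is the line along which they close (so a half turn about z gives the same grasp; the last joint's range is limited). The gripper opens to 88 mm and grips with 3 to 60 N. Pads are 19 mm wide; open, the fingers measure 130 mm over their backs; the gripper's body (78 mm by 193 mm) begins 47 mm behind the grasp point.
Start: joints at [-0.998, 0.359, 0.012, 0, -1.224, -0.288], TCP at [0.19, -0.648, 0.249] pointing down, gripper open.
Joint ranges: [-3.07, 3.07], [-1.43, 2.12], [-1.02, 1.25], [-3.03, 1.67], [-3.05, -0], [-3.03, 3.03]. Speed limits (rad/s): [2.39, 2.39, 3.01, 3.14, 3.14, 3.14].

## Interface

Orientations are given as [roll, pitch, yaw] about the fixed x, y, z axes, in that order (R = Rz(yaw) Ry(pitch) Rx(roll)).
In Python, from station import arm gives the robot as it stands.
- The arm moves only by the tool arm_command, never from a script. Its argument "series" is one flat list of numbers, 7 for each row, row after row: the turn, a rotation vector about the tool's x, y, z each as a share of 90 degrees, from -1 to 1, then the shift along the tool's x, y, z each as a share of 0.1 m, from -1 to 1, then the opening, from 0 (shut) to 1 (fully open). A call has 1 to 8 rows; each row is the pose to reach, as a shift and turn from the pose commanded when the call began, along the tool's axes at that moment; what a row does not reach only later rows make up. A row lasts 1/8 s, in which the tool goes at most 62.5 mm and 10.7 degrees, less where a joint would pass 70% of its speed; a pose out of reach is approached as far as the arm can. A call with a number of a shift or a turn outside -1 to 1 is refused whole. A call with a gripper value outside its range is refused whole. The fingers move at their own pace and stop on an object; "force" is the grip in N (left out, the last holds). Time passes only in rows, so rows that repeat a pose let the fingers close. It gives the time, the measured TCP pose, the force, the opening and the grip force at its end, in the units of the state.
- arm.get_state(): the state, without advancing time (a new reading comes with each control period).
- arm.grab_frame(name): name is "side" or "top" or "wrist"; returns the picture (384x512x3 uint8, blue, green, red); there is no depth.
- arm.camera_model(name): a dict with "fovy" (degrees; the focal length in pixels is half the picture's height over the tangent of half this angle, whatever the lens; pixels are square), "cx", "cy" (the principal point, pixels), "D" ([k1, k2, p1, p2, k3] as OpenCV has them; the pictures are not rectified), "pose" (4x4, takes a point from camera to world coordinates). Camera axes: x right, y down, z forward; pixel columns grow to the right and rows downward; lengths in m; the calibration is good to about 2 mm. A picture is of the moment at which its call begins: read the wrist's pose just before it. camera_model takes no time and is no camera call; for the wrist camera it gives the pose at the moment of the call.
- arm.job_done(): hands the job in; it is judged then, once.
The state is a dict: "t": time; "q": joint angles; "qd": joint speeds; "joint_efforts": joint torques, N m; "eef_pos": TCP position; "ee_rot": TCP orientation; "force": force on the tool from outside, world axes, zero at the start; "moment": the same for the moment, N m; "width": finger opening in m; "gripper_force": force on a finger pad.
Only numpy, scipy, OpenCV 4.12 (cv2) and the standard library are available. Lean on these libraries where they do the work, as an engineer would, in place of code of your own. Each camera call takes 0.05 s, during which the arm holds its last target. There are 200 camera calls.

## Task

The three closed cartons standing on the bench look alike, but only one or two of them still hold a steel bushing; the others are empties somebody put back. Feel by the weight which is which: stand each carton that holds a bushing upright on the floor of the large empty front bay of the red tray, and put each empty into the grey crate. Leave everything else on the bench where it is.

Things in the scene. Friction and masses are not known exactly. Their poses are not given: they have to be found in the camera images.
- carton_a: closed cardboard carton for a pin bushing, 56 x 56 mm, 66 mm tall, stiff enough to grip firmly; origin: centre of its underside, z up, x and y square to its sides. Either empty (about 60 g with packing) or holding a steel bushing (300 to 410 g in all); the three look the same, only lifting tells, names and places tell nothing
- carton_b: another carton, like carton_a in every way (full or empty is drawn afresh)
- carton_c: another carton, like carton_a in every way (full or empty is drawn afresh)
- mid_a (a point): the middle of carton_a, 33 mm above its underside
- mid_b (a point): the middle of carton_b, 33 mm above its underside
- mid_c (a point): the middle of carton_c, 33 mm above its underside
- tray: fixed red fastener tray left or right of the cartons, 340 (its x, away from the robot) x 250 mm (its y); walls, dividers 40 mm high, 5 mm thick; floor 5 mm above the bench; origin: centre of its underside. Front half (its x -165 to +2 mm, y -120 to +120 mm): one large empty bay, the target. Rear half: three small bays with bolts up to 30 mm high
- bay (a point): centre of the floor of the tray's front bay (167 x 240 mm inside), 5 mm above the bench
- crate: fixed open grey plastic crate for empty cartons, 280 mm (its x) x 220 mm (its y) x 120 mm high, walls and floor 5 mm; origin at the centre of its underside. It stands on the side where the tray does not, turned up to 0.12 rad
- spray_can: bystander: upright spray can, 53 mm across, 170 mm tall, origin at the centre of its underside
- glue_bottle: bystander: upright small white bottle, 32 mm across, 85 mm tall, origin at the centre of its underside
- wrench: bystander: steel wrench lying flat beyond the cartons, 200 mm long along its x
- bare_bushing: bystander: bare steel bushing standing on end, 43 mm across, 52 mm tall, origin at the centre of its underside
- bolt: bystander: large hex bolt standing on its head, 39 mm across the head, 75 mm tall, origin at the centre of its underside
- nut: bystander: large hex nut lying flat between the cartons, 35 mm across, 18 mm high, origin at the centre of its underside
Things that resemble listed ones, but are neither listed nor needed, are in the scene too. What is shaped like the carton_b but orange, purple or yellow is not meant.

How it is judged:
At the end, for the whole second after the job is handed in: All at rest: each carton with a bushing stands upright (within 0.15 rad) on the floor of the tray's front bay, its middle inside the bay; each empty lies, any way up, inside the crate, its middle below the rim. Judged by each carton's weight: over 2 N on the tray, under 1.4 N on the crate (((x of mid_a in the frame of tray between -0.165 and 0.0025 m and y of mid_a in the frame of tray between -0.12 and 0.12 m and height (world z) of carton_a below 0.01 m and angle between carton_a's own z axis and vertical below 0.15 rad and contact force between carton_a and tray above 2 N) or (x of mid_a in the frame of crate between -0.135 and 0.135 m and y of mid_a in the frame of crate between -0.105 and 0.105 m and height (world z) of mid_a below 0.115 m and contact force between carton_a and crate below 1.4 N)) and linear speed of each of carton_a, carton_b, carton_c below 0.02 m/s and ((x of mid_b in the frame of tray between -0.165 and 0.0025 m and y of mid_b in the frame of tray between -0.12 and 0.12 m and height (world z) of carton_b below 0.01 m and angle between carton_b's own z axis and vertical below 0.15 rad and contact force between carton_b and tray above 2 N) or (x of mid_b in the frame of crate between -0.135 and 0.135 m and y of mid_b in the frame of crate between -0.105 and 0.105 m and height (world z) of mid_b below 0.115 m and contact force between carton_b and crate below 1.4 N)) and ((x of mid_c in the frame of tray between -0.165 and 0.0025 m and y of mid_c in the frame of tray between -0.12 and 0.12 m and height (world z) of carton_c below 0.01 m and angle between carton_c's own z axis and vertical below 0.15 rad and contact force between carton_c and tray above 2 N) or (x of mid_c in the frame of crate between -0.135 and 0.135 m and y of mid_c in the frame of crate between -0.105 and 0.105 m and height (world z) of mid_c below 0.115 m and contact force between carton_c and crate below 1.4 N))); the robot touches nothing.
It fails at once if a bystander (spray can, bottle, wrench, bare bushing, bolt or nut) is moved by more than 30 mm (distance of any of spray_can, glue_bottle, wrench, bare_bushing, bolt, nut from where it was at the start of the episode above 0.03 m).
It also fails if it takes over 72 s, if anything falls off the work surface, if the arm or the gripper's body presses on something with over 40 N, if the wrist force passes 120 N, or if a joint passes its speed limit or range.

## Working session

There is one attempt and no reset: what is moved stays moved. The work goes in short steps, Python scripts to look and compute and a tool call to move; the robot and the scene stay as the last step left them, time stands still between calls to the robot, and variables do not carry over. Pictures are saved under pics/ and viewed, at most 10 in all, crops included, and the job is handed in when it is done.

Besides the shell and the picture viewer there is one more tool, called after "Emit:" as a command line: name --argument value ..., lists and objects as JSON in quotes. arm_command: Moves the arm, as the interface text tells. Its arguments: {"type":"object","properties":{"series":{"type":"array"},"force":{"type":"number"}},"required":["series"]}

```bash
mkdir -p pics
python3 - <<'E'
from station import arm
import cv2,numpy as np
s=arm.get_state();print({k:np.round(v,3).tolist() for k,v in s.items()})
for n in("top","side"):
    m=arm.camera_model(n);print(n,m)
    cv2.imwrite(f"pics/{n}0.png",arm.grab_frame(n))
E
```

```text
{'t': 0.0, 'q': [-0.998, 0.359, 0.011, -0.0, -1.224, -0.288], 'qd': [-0.001, 0.001, 0.002, -0.0, 0.0, -0.0], 'joint_efforts': [0.0, -58.272, 29.307, 6.997, 0.007, -0.0], 'eef_pos': [0.189, -0.647, 0.248], 'ee_rot': [3.14, -0.0, -2.857], 'force': [0.592, 0.586, -0.03], 'moment': [0.009, 0.028, 0.005], 'gripper_force': 0.0, 'width': 0.088}
top {'fovy': 47.26671256795331, 'cx': 263.34155961984635, 'cy': 190.63979235159715, 'D': array([-0.16657051,  0.        ,  0.        ,  0.        ,  0.        ]), 'pose': array([[ 0.02933814, -0.98115059,  0.19100468,  0.37383831],
       [-0.99956017, -0.02796966,  0.00985725,  0.00281454],
       [-0.00432911, -0.19120986, -0.98153963,  1.12953915],
       [ 0.        ,  0.        ,  0.        ,  1.        ]])}
side {'fovy': 50.73894184740342, 'cx': 254.7711286243515, 'cy': 189.15543584830073, 'D': array([0.03236418, 0.        , 0.        , 0.        , 0.        ]), 'pose': array([[ 0.99257572, -0.0818669 ,  0.08995137,  0.46500865],
       [-0.12147774, -0.63048353,  0.76663791, -0.75662981],
       [-0.00604941, -0.77187326, -0.63574765,  0.67138239],
       [ 0.        ,  0.        ,  0.        ,  1.        ]])}
```

View pics/top0.png

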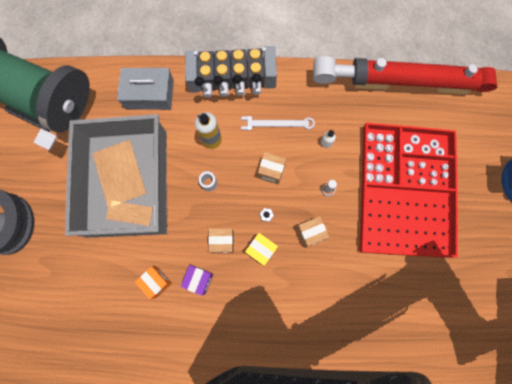

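View pics/side0.png

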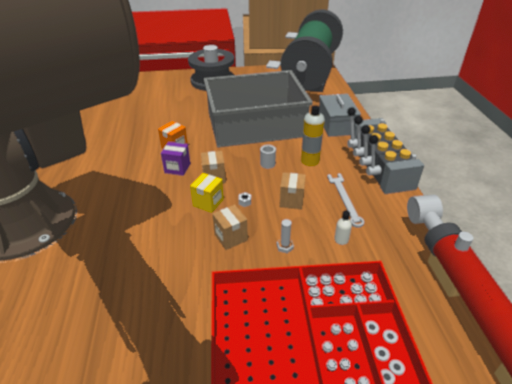

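Candidates in the top view: brown cartons at (271,168), (220,240) and (314,232). The yellow (262,249), purple (197,280) and orange (151,282) boxes are lookalikes and are not meant. I'll check the browns in one close crop.

```bash
cat > h.py <<'E'
import cv2,numpy as np
from station import arm
def K(m):
    f=192/np.tan(np.radians(m['fovy']/2));return np.array([[f,0,m['cx']],[0,f,m['cy']],[0,0,1.]])
def cast(m,uv,z):
    p=cv2.undistortPoints(np.float64(uv).reshape(-1,1,2),K(m),m['D']).reshape(-1,2)
    d=np.c_[p,np.ones(len(p))]@m['pose'][:3,:3].T;o=m['pose'][:3,3]
    return o+d*((z-o[2])/d[:,2:])
def proj(m,P):
    T=np.linalg.inv(m['pose']);return cv2.projectPoints(np.float64(P).reshape(-1,1,3),cv2.Rodrigues(T[:3,:3])[0],T[:3,3],K(m),m['D'])[0].reshape(-1,2)
E
python3 - <<'E'
from h import *
im=cv2.imread('pics/top0.png');m=arm.camera_model('top')
c=im[140:265,195:350]
cv2.imwrite('pics/crop.png',cv2.resize(c,None,fx=4.8,fy=4.8,interpolation=cv2.INTER_CUBIC))
hsv=cv2.cvtColor(im,cv2.COLOR_BGR2HSV)
for n,(u,v) in dict(far=(271,168),near=(220,240),right=(314,232)).items():
    w=np.zeros(im.shape[:2],np.uint8);s=hsv[v-20:v+20,u-20:u+20]
    w[v-20:v+20,u-20:u+20]=((s[...,1]<70)&(s[...,2]>140))*255
    cs=max(cv2.findContours(w,0,2)[0],key=cv2.contourArea);r=cv2.minAreaRect(cs);b=cv2.boxPoints(r)
    P=cast(m,b,.066);print(n,r,P[:,:2].round(3).tolist(),P.mean(0).round(4))
E
```

```text
far ((271.4675598144531, 165.1054229736328), (23.747434616088867, 7.86679744720459), 17.10272979736328) [[0.645, 0.026], [0.664, 0.021], [0.648, -0.036], [0.628, -0.031]] [ 0.6464 -0.0049  0.066 ]
near ((220.0, 239.5), (7.0, 24.0), 90.0) [[0.465, 0.145], [0.466, 0.086], [0.45, 0.086], [0.448, 0.144]] [0.457  0.1151 0.066 ]
right ((313.2759094238281, 230.81033325195312), (8.272306442260742, 24.29169273376465), 66.80140686035156) [[0.482, -0.08], [0.506, -0.134], [0.488, -0.142], [0.463, -0.088]] [ 0.4847 -0.111   0.066 ]
```

View pics/crop.png

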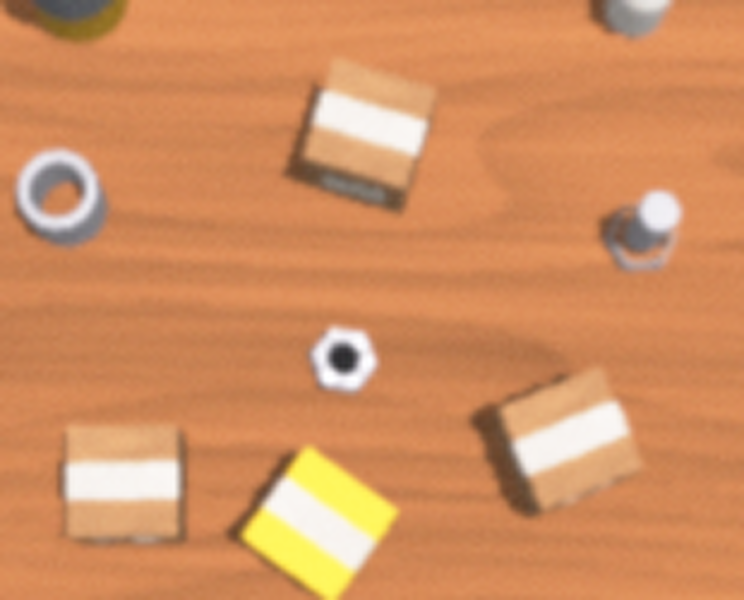

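The crop confirms three brown cartons, at crop pixels (368,130), (123,482) and (570,440). The fourth box at (320,520) is yellow and excluded. Next I'll measure the tray, the crate and the obstacles.

Run:
```python
from h import *
im=cv2.imread('pics/top0.png');m=arm.camera_model('top')
hsv=cv2.cvtColor(im,cv2.COLOR_BGR2HSV)
def rect(mask,z,n):
    mask=cv2.morphologyEx(mask.astype(np.uint8)*255,cv2.MORPH_CLOSE,np.ones((5,5)))
    c=max(cv2.findContours(mask,0,2)[0],key=cv2.contourArea)
    q=cv2.boxPoints(cv2.minAreaRect(c));print(n,q.round().tolist());P=cast(m,q,z)[:,:2]
    r=cv2.minAreaRect(np.float32(cast(m,c.reshape(-1,2),z)[:,:2]));print(n,r,P.round(3).tolist())
h,s,v=cv2.split(hsv)
w=((h<6)|(h>174))&(s>180)&(v>90);w[:110]=0;rect(w,.04,'tray')
w=(s<90)&(v<140);x=np.zeros_like(w);x[112:240,62:168]=w[112:240,62:168];rect(x,.12,'crate')
for n,uv,z in [('can',(204,118),.17),('glue',(329,133),.085),('bush',(207,179),.052),('bolt',(331,184),.075),('nut',(266,214),.018),('yellow',(262,247),.066),('purple',(198,277),.066),('wrA',(245,123),.005),('wrB',(311,123),.005),
 ('trayFL',(362,254),.04),('trayFR',(455,256),.04),('trayBL',(367,125),.04),('trayBR',(456,130),.04),('divL',(364,187),.04),('divR',(456,192),.04),
 ('crFL',(67,235),.12),('crFR',(165,234),.12),('crBL',(70,121),.12),('crBR',(159,116),.12)]:
    print(n,cast(m,[uv],z)[0,:2].round(3))
```

```text
tray [[359.0, 254.0], [363.0, 123.0], [461.0, 126.0], [457.0, 257.0]]
tray ((0.6020114421844482, -0.3643910884857178), (0.2575957775115967, 0.3416966199874878), 87.30174255371094) [[0.432, -0.228], [0.776, -0.244], [0.78, -0.518], [0.426, -0.485]]
crate [[62.0, 112.0], [165.0, 110.0], [167.0, 235.0], [64.0, 237.0]]
crate ((0.6115661859512329, 0.38278764486312866), (0.32416391372680664, 0.2693713903427124), 5.510336875915527) [[0.76, 0.533], [0.766, 0.263], [0.459, 0.234], [0.444, 0.487]]
can [0.728 0.155]
glue [ 0.729 -0.147]
bush [0.609 0.157]
bolt [ 0.6   -0.153]
nut [0.53  0.005]
yellow [0.442 0.013]
purple [0.365 0.164]
wrA [0.778 0.069]
wrB [ 0.783 -0.109]
trayFL [ 0.432 -0.236]
trayFR [ 0.43 -0.48]
trayBL [ 0.77  -0.255]
trayBR [ 0.767 -0.501]
divL [ 0.603 -0.243]
divR [ 0.597 -0.49 ]
crFL [0.449 0.479]
crFR [0.461 0.239]
crBL [0.736 0.507]
crBR [0.75  0.275]
```

The cartons, tray and crate are located. I'll travel at z = 0.249, which clears everything, to the right-hand carton first.

Emit:
arm_command --series '[0, 0, -0.819, -1, 1, 0, 1, 0, 0, -0.819, -1, 1, 0, 1, 0, 0, -0.819, -1, 1, 0, 1, 0, 0, -0.819, -1, 1, 0, 1, 0, 0, -0.819, -1, 1, 0, 1, 0, 0, -0.819, -1, 1, 0, 1, 0, 0, -0.819, -1, 1, 0, 1, 0, 0, -0.819, -1, 1, 0, 1]' --force 25

```text
t: 1.1
eef_pos: [0.2574, -0.5235, 0.2482]
ee_rot: [3.141, 0.001, -1.572]
force: [-0.8, -0.3, -0.5]
width: 0.0878
gripper_force: 0.0
```

Emit:
arm_command --series '[0, 0, 0, -1, -1, 0, 1, 0, 0, 0, -1, -1, 0, 1, 0, 0, 0, -1, -1, 0, 1, 0, 0, 0, -1, -1, 0, 1]'

```text
t: 1.6
eef_pos: [0.3581, -0.423, 0.2485]
ee_rot: [3.141, 0.0, -1.571]
force: [0.7, -1.2, -0.2]
width: 0.0874
gripper_force: 0.0
```

Emit:
arm_command --series '[0, 0, 0, -1, -1, 0, 1, 0, 0, 0, -1, -1, 0, 1, 0, 0, 0, -1, -1, 0, 1, 0, 0, 0, -1, -1, 0, 1]'

```text
t: 2.1
eef_pos: [0.4574, -0.3238, 0.2483]
ee_rot: [3.141, 0.0, -1.571]
force: [0.2, 0.6, 0.1]
width: 0.0876
gripper_force: 0.0
```

Emit:
arm_command --series '[0, 0, 0, -1, -0.27, 0, 1, 0, 0, 0, -1, -0.27, 0, 1, 0, 0, 0, -1, -0.27, 0, 1, 0, 0, 0, -1, -0.27, 0, 1]'

```text
t: 2.6
eef_pos: [0.4837, -0.2248, 0.2486]
ee_rot: [3.141, -0.0, -1.572]
force: [-0.8, 0.6, 0.6]
width: 0.0877
gripper_force: 0.0
```

Run:
```python
from h import *
s=arm.get_state();print({k:np.round(s[k],4).tolist() for k in('t','q','eef_pos','ee_rot','force')})
cv2.imwrite('pics/w1.png',arm.grab_frame('wrist'));m=arm.camera_model('wrist')
for P in([.485,-.111,.066],[.457,.115,.066],[.646,-.005,.066]):print(proj(m,[P]))
```

```text
{'t': 2.6, 'q': [-0.0672, 0.1255, -0.2992, 0.0002, -1.1462, 0.0662], 'eef_pos': [0.4837, -0.2248, 0.2486], 'ee_rot': [3.1414, -0.0001, -1.5717], 'force': [-0.7538, 0.6418, 0.6332]}
[[255.65595749 274.0090897 ]]
[[276.99969388 422.90809153]]
[[125.48788739 349.81181005]]
```

View pics/w1.png

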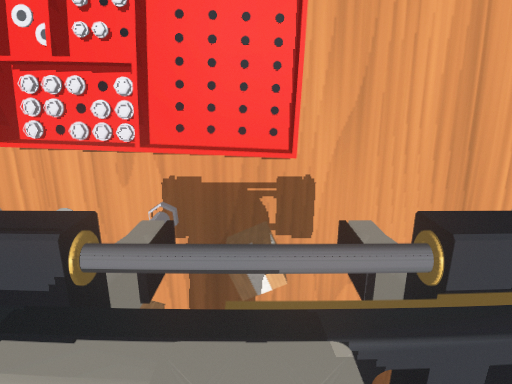

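The wrist view shows the carton at about (258,265), matching the prediction of (256,274), with the tray bay at upper left. Going in to grasp.

Emit:
arm_command --series '[0, 0, -0.271, -1, 0, 0.5, 1, 0, 0, -0.271, -1, 0, 0.5, 1, 0, 0, -0.271, -1, 0, 0.5, 1, 0, 0, -0.271, -1, 0, 0.5, 1]'

```text
t: 3.15
eef_pos: [0.4841, -0.1244, 0.1984]
ee_rot: [3.141, -0.0, -1.146]
force: [0.3, -0.2, 0.1]
width: 0.0878
gripper_force: 0.0
```

Emit:
arm_command --series '[0, 0, 0, -0.13, -0.06, 0.76, 1, 0, 0, 0, -0.13, -0.06, 0.76, 1, 0, 0, 0, -0.13, -0.06, 0.76, 1]'

```text
t: 3.52
eef_pos: [0.4842, -0.1102, 0.1224]
ee_rot: [3.139, 0.0, -1.146]
force: [0.6, -0.5, 0.3]
width: 0.0877
gripper_force: 0.0
```

Emit:
arm_command --series '[0, 0, 0, 0, 0, 0.4, 1, 0, 0, 0, 0, 0, 0.8, 1, 0, 0, 0, 0, 0, 0.8, 1, 0, 0, 0, 0, 0, 0.8, 1]'

```text
t: 4.03
eef_pos: [0.4861, -0.1095, 0.0446]
ee_rot: [-3.139, -0.001, -1.144]
force: [0.4, -0.3, -0.2]
width: 0.0878
gripper_force: 0.0
```

Emit:
arm_command --series '[0, 0, 0, 0, 0, 0, 0, 0, 0, 0, 0, 0, 0, 0, 0, 0, 0, 0, 0, 0, 0, 0, 0, 0, 0, 0, 0, 0, 0, 0, 0, 0, 0, 0, 0, 0, 0, 0, 0, 0, 0, 0]' --force 25

```text
t: 4.78
eef_pos: [0.4845, -0.1093, 0.0429]
ee_rot: [-3.141, -0.0, -1.144]
force: [-2.0, 0.8, 6.4]
width: 0.0559
gripper_force: 25.0
```

Emit:
arm_command --series '[0, 0, 0, 0, 0, -0.4, 0, 0, 0, 0, 0, 0, -1, 0, 0, 0, 0, 0, 0, -1, 0, 0, 0, 0, 0, 0, -1, 0, 0, 0, 0, 0, 0, -1, 0]'

```text
t: 5.4
eef_pos: [0.4834, -0.1094, 0.1413]
ee_rot: [3.139, 0.001, -1.145]
force: [-0.2, 0.3, -1.0]
width: 0.0559
gripper_force: 25.0
```

Emit:
arm_command --series '[0, 0, 0.304, 0, 0, -1, 0, 0, 0, 0.304, 0, 0, -1, 0, 0, 0, 0.304, 0, 0, -1, 0, 0, 0, 0.304, 0, 0, -1, 0, 0, 0, 0.304, 0, 0, -1, 0, 0, 0, 0.304, 0, 0, -1, 0]'

```text
t: 6.15
eef_pos: [0.4841, -0.1093, 0.2417]
ee_rot: [3.14, -0.0, -1.621]
force: [-0.4, -0.6, -0.4]
width: 0.0555
gripper_force: 25.0
```

```bash
cat > weigh.py <<'E'
from h import *
f=[]
for i in range(6):
    arm.grab_frame('wrist');f.append(arm.get_state()['force'][2])
s=arm.get_state();print(np.round(f,2),np.mean(f),s['t'],s['eef_pos'],s['ee_rot'],s['width'])
E
python3 weigh.py
```

```text
[ 0.   -0.59 -1.1  -0.18 -0.34 -0.49] -0.4497213748158826 6.45 [ 0.4843757  -0.10931004  0.24246143] [ 3.14137607e+00 -5.28261283e-05 -1.62189743e+00] 0.05598574651338544
```

About 0.45 N: the right-hand carton is empty, so it goes to the crate.

Emit:
arm_command --series '[0, 0, -0.102, -1, 0, 0, 0, 0, 0, -0.102, -1, 0, 0, 0, 0, 0, -0.102, -1, 0, 0, 0]'

```text
t: 6.82
eef_pos: [0.4898, -0.0075, 0.2427]
ee_rot: [-3.141, 0.0, -1.459]
force: [-0.4, 0.1, -0.6]
width: 0.0562
gripper_force: 25.0
```

Emit:
arm_command --series '[0, 0, 0, -0.93, -0.24, 0, 0, 0, 0, 0, -0.93, -0.24, 0, 0, 0, 0, 0, -0.93, -0.24, 0, 0]'

```text
t: 7.2
eef_pos: [0.5037, 0.0869, 0.2424]
ee_rot: [3.141, -0.0, -1.46]
force: [-0.7, -0.7, -0.6]
width: 0.0559
gripper_force: 25.0
```

Emit:
arm_command --series '[0, 0, 0, -0.93, -0.24, 0, 0, 0, 0, 0, -0.93, -0.24, 0, 0, 0, 0, 0, -0.93, -0.24, 0, 0]'

```text
t: 7.58
eef_pos: [0.5173, 0.1815, 0.2421]
ee_rot: [3.141, -0.0, -1.461]
force: [0.2, -1.0, -1.7]
width: 0.056
gripper_force: 25.0
```

Emit:
arm_command --series '[0, 0, 0, -0.93, -0.24, 0, 0, 0, 0, 0, -0.93, -0.24, 0, 0, 0, 0, 0, -0.93, -0.24, 0, 0]'

```text
t: 7.95
eef_pos: [0.5311, 0.2761, 0.2419]
ee_rot: [3.141, -0.001, -1.461]
force: [-0.6, -0.7, -0.7]
width: 0.0559
gripper_force: 25.0
```

Emit:
arm_command --series '[0, 0, 0, -0.93, -0.24, 0, 0, 0, 0, 0, -0.93, -0.24, 0, 0, 0, 0, 0, -0.93, -0.24, 0, 0, 0, 0, 0, -0.93, -0.24, 0, 0, 0, 0, 0, -0.93, -0.24, 0, 0]'

```text
t: 8.57
eef_pos: [0.5447, 0.3691, 0.243]
ee_rot: [-3.141, 0.0, -1.463]
force: [0.5, 0.2, -0.8]
width: 0.056
gripper_force: 25.0
```

```bash
python3 weigh.py; python3 -c "
from h import *
cv2.imwrite('pics/top1.png',arm.grab_frame('top'))"
```

```text
[-0.35 -0.23 -1.41 -1.2  -0.84  0.19] -0.6384719738880819 8.875 [0.54458912 0.3705067  0.24282634] [-3.14132420e+00  2.75202266e-04 -1.46217814e+00] 0.05575865109566815
```

View pics/top1.png

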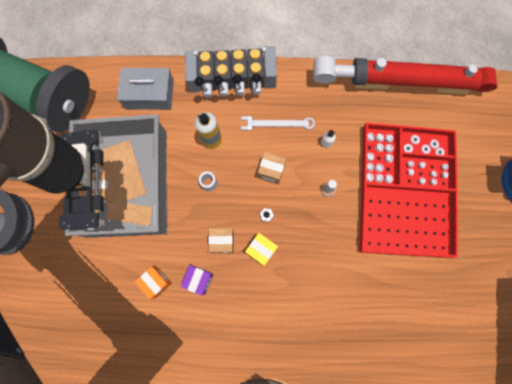

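The top view shows the gripper over the crate at (90,180) with the parallax its height gives, and nothing else has moved. Lowering and releasing.

Emit:
arm_command --series '[0, 0, 0, 0, 0, 0.5, 0, 0, 0, 0, 0, 0, 1, 0, 0, 0, 0, 0, 0, 1, 0]'

```text
t: 9.3
eef_pos: [0.5426, 0.3689, 0.1387]
ee_rot: [3.135, -0.005, -1.462]
force: [0.0, 0.2, -0.8]
width: 0.0554
gripper_force: 25.0
```

Emit:
arm_command --series '[0, 0, 0, 0, 0, 0.5, 0, 0, 0, 0, 0, 0, 0.5, 0, 0, 0, 0, 0, 0, 0.5, 0, 0, 0, 0, 0, 0, 0.5, 0.9, 0, 0, 0, 0, 0, 0.5, 0.9, 0, 0, 0, 0, 0, 0.5, 0.9, 0, 0, 0, 0, 0, 0.5, 0.9]'

```text
t: 10.18
eef_pos: [0.5446, 0.3708, 0.0928]
ee_rot: [-3.141, 0.0, -1.462]
force: [0.4, 0.7, 0.7]
width: 0.0785
gripper_force: 0.0
```

Emit:
arm_command --series '[0, 0, 0, 0, 0, -0.5, 1, 0, 0, 0, 0, 0, -1, 1, 0, 0, 0, 0, 0, -1, 1, 0, 0, 0, 0, 0, -1, 1]'

```text
t: 10.68
eef_pos: [0.5442, 0.3707, 0.1924]
ee_rot: [3.141, 0.0, -1.462]
force: [0.8, -0.4, -0.7]
width: 0.0873
gripper_force: 0.0
```

Emit:
arm_command --series '[0, 0, 0.086, 0.93, 0.35, 0, 1, 0, 0, 0.086, 0.93, 0.35, 0, 1, 0, 0, 0.086, 0.93, 0.35, 0, 1]'

```text
t: 11.05
eef_pos: [0.5185, 0.2718, 0.1915]
ee_rot: [3.139, -0.002, -1.599]
force: [-0.1, 0.8, -0.2]
width: 0.0874
gripper_force: 0.0
```

Emit:
arm_command --series '[0, 0, 0, 0.8, 0.29, 0, 1, 0, 0, 0, 0.8, 0.29, 0, 1, 0, 0, 0, 0.8, 0.29, 0, 1]'

```text
t: 11.42
eef_pos: [0.4884, 0.1945, 0.1923]
ee_rot: [3.141, -0.0, -1.598]
force: [0.5, -0.0, 0.5]
width: 0.0875
gripper_force: 0.0
```

Emit:
arm_command --series '[0, 0, 0, 0.8, 0.29, 0.3, 1, 0, 0, 0, 0.8, 0.29, 0.7, 1, 0, 0, 0, 0.8, 0.29, 0.7, 1, 0, 0, 0, 0.8, 0.29, 0.7, 1]'

```text
t: 11.92
eef_pos: [0.4589, 0.1173, 0.1228]
ee_rot: [-3.141, -0.0, -1.596]
force: [0.4, 0.9, 0.9]
width: 0.0873
gripper_force: 0.0
```

Run:
```python
from h import *
s=arm.get_state();print(s['t'],s['eef_pos'],s['ee_rot'])
im=arm.grab_frame('side');cv2.imwrite('pics/side1.png',im)
```

```text
11.925 [0.45891479 0.11727467 0.1228353 ] [-3.1409847e+00 -2.2456123e-04 -1.5961630e+00]
```

View pics/side1.png

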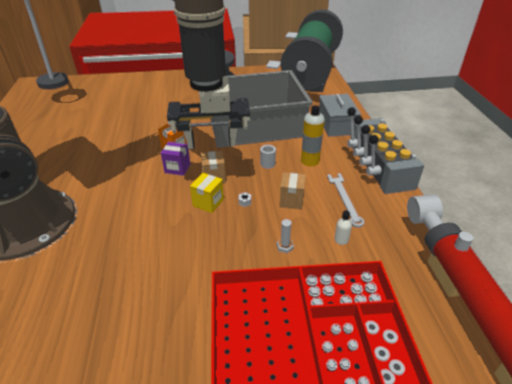

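The side view shows the gripper straddling the near carton at (212,160), clear of the purple (176,158) and yellow (207,192) boxes. Gripping and lifting.

Emit:
arm_command --series '[0, 0, 0, 0.02, 0.02, 0.4, 1, 0, 0, 0, 0.02, 0.02, 0.8, 1, 0, 0, 0, 0.02, 0.02, 0.8, 1, 0, 0, 0, 0.02, 0.02, 0.8, 1]'

```text
t: 12.48
eef_pos: [0.4569, 0.1153, 0.0439]
ee_rot: [-3.14, 0.001, -1.596]
force: [0.5, -0.9, -0.2]
width: 0.0874
gripper_force: 0.0
```

Emit:
arm_command --series '[0, 0, 0, 0, 0, 0, 0, 0, 0, 0, 0, 0, 0, 0, 0, 0, 0, 0, 0, 0, 0, 0, 0, 0, 0, 0, 0, 0, 0, 0, 0, 0, 0, 0, 0, 0, 0, 0, 0, 0, 0, 0]' --force 25

```text
t: 13.22
eef_pos: [0.4562, 0.1144, 0.0431]
ee_rot: [-3.141, 0.0, -1.597]
force: [0.1, -0.3, 6.5]
width: 0.0571
gripper_force: 24.5
```

Emit:
arm_command --series '[0, 0, 0, 0, 0, -0.4, 0, 0, 0, 0, 0, 0, -1, 0, 0, 0, 0, 0, 0, -1, 0, 0, 0, 0, 0, 0, -1, 0]'

```text
t: 13.72
eef_pos: [0.4546, 0.1137, 0.1417]
ee_rot: [3.14, -0.0, -1.598]
force: [0.7, -0.1, -4.8]
width: 0.057
gripper_force: 24.5
```

Emit:
arm_command --series '[0, 0, 0, 0, 0, -1, 0, 0, 0, 0, 0, 0, -1, 0, 0, 0, 0, 0, 0, -1, 0, 0, 0, 0, 0, 0, -1, 0, 0, 0, 0, 0, 0, -1, 0]'

```text
t: 14.35
eef_pos: [0.4546, 0.1136, 0.2403]
ee_rot: [3.138, -0.002, -1.597]
force: [-0.1, 0.2, -3.4]
width: 0.0567
gripper_force: 24.5
```

```bash
python3 weigh.py
```

```text
[-4.04 -3.56 -4.62 -4.27 -3.83 -3.88] -4.031734997799502 14.65 [0.4555278  0.11410185 0.24216928] [ 3.14100214e+00 -4.35365094e-04 -1.59705441e+00] 0.05671102462887598
```

About 4.0 N: the near carton is full, so it goes to the outer slot of the tray bay.

Emit:
arm_command --series '[0, 0, 0, 0.89, -0.13, 0, 0, 0, 0, 0, 0.89, -0.13, 0, 0, 0, 0, 0, 0.89, -0.13, 0, 0]'

```text
t: 15.02
eef_pos: [0.4662, 0.0233, 0.2425]
ee_rot: [3.141, -0.0, -1.599]
force: [0.4, -0.3, -3.7]
width: 0.0563
gripper_force: 24.6
```

Emit:
arm_command --series '[0, 0, 0, 0.89, -0.13, 0, 0, 0, 0, 0, 0.89, -0.13, 0, 0, 0, 0, 0, 0.89, -0.13, 0, 0]'

```text
t: 15.4
eef_pos: [0.477, -0.0655, 0.2424]
ee_rot: [3.141, -0.0, -1.599]
force: [-0.3, 0.0, -3.8]
width: 0.0564
gripper_force: 24.7
```

Emit:
arm_command --series '[0, 0, 0, 0.89, -0.13, 0, 0, 0, 0, 0, 0.89, -0.13, 0, 0, 0, 0, 0, 0.89, -0.13, 0, 0]'

```text
t: 15.78
eef_pos: [0.4879, -0.1544, 0.2422]
ee_rot: [3.141, -0.0, -1.599]
force: [0.1, -0.3, -4.4]
width: 0.056
gripper_force: 24.7
```

Emit:
arm_command --series '[0, 0, 0, 0.89, -0.13, 0, 0, 0, 0, 0, 0.89, -0.13, 0, 0, 0, 0, 0, 0.89, -0.13, 0, 0]'

```text
t: 16.15
eef_pos: [0.4986, -0.2434, 0.2421]
ee_rot: [3.141, 0.0, -1.598]
force: [0.9, 0.0, -3.9]
width: 0.0561
gripper_force: 25.0
```

Emit:
arm_command --series '[0, 0, 0, 0.89, -0.13, 0, 0, 0, 0, 0, 0.89, -0.13, 0, 0, 0, 0, 0, 0.89, -0.13, 0, 0]'

```text
t: 16.52
eef_pos: [0.5094, -0.3324, 0.2419]
ee_rot: [3.141, 0.0, -1.598]
force: [-0.3, -0.1, -4.0]
width: 0.0563
gripper_force: 25.0
```

Emit:
arm_command --series '[0, 0, 0.015, 0.86, -0.12, 0, 0, 0, 0, 0.015, 0.86, -0.12, 0, 0, 0, 0, 0.015, 0.86, -0.12, 0, 0, 0, 0, 0.015, 0.86, -0.12, 0, 0]'

```text
t: 17.02
eef_pos: [0.519, -0.4169, 0.2424]
ee_rot: [3.141, 0.001, -1.62]
force: [-0.5, 0.9, -4.0]
width: 0.0561
gripper_force: 25.0
```

Emit:
arm_command --series '[0, 0, 0, 0, 0, 0.5, 0, 0, 0, 0, 0, 0, 1, 0, 0, 0, 0, 0, 0, 1, 0, 0, 0, 0, 0, 0, 1, 0, 0, 0, 0, 0, 0, 1, 0]'

```text
t: 17.65
eef_pos: [0.5203, -0.4191, 0.1456]
ee_rot: [-3.138, -0.002, -1.62]
force: [-0.7, -0.1, -3.5]
width: 0.0562
gripper_force: 25.0
```

Run:
```python
from h import *
s=arm.get_state();print(s['t'],s['eef_pos'],s['ee_rot'],s['force'])
```

```text
17.65 [ 0.52025621 -0.41907967  0.14560927] [-3.13755844e+00 -2.01784916e-03 -1.61974765e+00] [-0.67421488 -0.14983203 -3.50010056]
```

Emit:
arm_command --series '[0, 0, 0, 0, 0, 0.4, 0, 0, 0, 0, 0, 0, 0.7, 0, 0, 0, 0, 0, 0, 0.85, 0, 0, 0, 0, 0, 0, 0.93, 0, 0, 0, 0, 0, 0, 0.93, 0, 0, 0, 0, 0, 0, 0.93, 0]'

```text
t: 18.4
eef_pos: [0.5195, -0.4191, 0.0509]
ee_rot: [-3.14, -0.001, -1.62]
force: [-0.6, 0.3, -3.4]
width: 0.0559
gripper_force: 25.0
```

Emit:
arm_command --series '[0, 0, 0, 0, 0, 0, 0.8, 0, 0, 0, 0, 0, 0, 0.8, 0, 0, 0, 0, 0, 0, 0.8, 0, 0, 0, 0, 0, 0, 0.8]'

```text
t: 18.9
eef_pos: [0.5188, -0.4187, 0.0498]
ee_rot: [-3.141, -0.0, -1.621]
force: [0.3, -0.4, -0.2]
width: 0.0702
gripper_force: 0.0
```

Emit:
arm_command --series '[0, 0, 0, 0, 0, -0.3, 0.8, 0, 0, 0, 0, 0, -0.7, 0.8, 0, 0, 0, 0, 0, -1, 0.8, 0, 0, 0, 0, 0, -1, 0.8]'

```text
t: 19.4
eef_pos: [0.5201, -0.4195, 0.1528]
ee_rot: [-3.137, -0.002, -1.62]
force: [0.8, -0.7, 0.0]
width: 0.0698
gripper_force: 0.0
```

Emit:
arm_command --series '[0, 0, 0, 0, 0, -1, 1, 0, 0, 0, 0, 0, -1, 1, 0, 0, 0, 0, 0, -1, 1]'

```text
t: 19.77
eef_pos: [0.5199, -0.4194, 0.2528]
ee_rot: [-3.137, -0.002, -1.62]
force: [0.7, -0.0, -0.5]
width: 0.0867
gripper_force: 0.0
```

Run:
```python
from h import *
s=arm.get_state();print(s['t'],s['eef_pos'],s['ee_rot'],s['force'])
im=arm.grab_frame('top');cv2.imwrite('pics/top2.png',im)
```

```text
19.775 [ 0.51989155 -0.41942908  0.25279894] [-3.13655960e+00 -2.49196824e-03 -1.62034486e+00] [ 0.68985436 -0.03475699 -0.54347397]
```

View pics/top2.png

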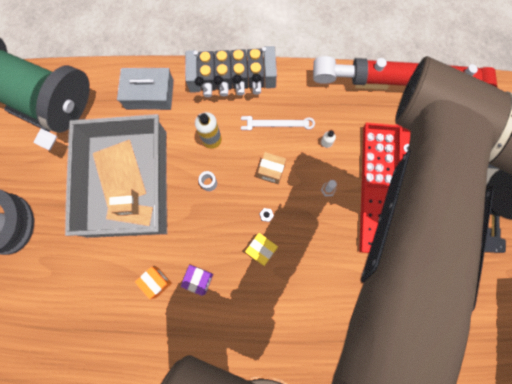

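The released empty lies in the crate at (120,204) and the bystanders are unmoved. The far carton is still at (271,168), so I'll fetch it.

Emit:
arm_command --series '[0, 0, 0, -1, -0.25, 0, 1, 0, 0, 0, -1, -0.25, 0, 1, 0, 0, 0, -1, -0.25, 0, 1]'

```text
t: 20.2
eef_pos: [0.5487, -0.3174, 0.2478]
ee_rot: [3.139, 0.001, -1.618]
force: [-0.1, -0.8, 0.9]
width: 0.0877
gripper_force: 0.0
```

Emit:
arm_command --series '[0, 0, 0, -1, -0.25, 0, 1, 0, 0, 0, -1, -0.25, 0, 1, 0, 0, 0, -1, -0.25, 0, 1]'

```text
t: 20.58
eef_pos: [0.5787, -0.2195, 0.248]
ee_rot: [3.139, 0.0, -1.618]
force: [0.5, -0.7, -0.5]
width: 0.0875
gripper_force: 0.0
```

Emit:
arm_command --series '[0, 0, 0, -1, -0.25, 0, 1, 0, 0, 0, -1, -0.25, 0, 1, 0, 0, 0, -1, -0.25, 0, 1]'

```text
t: 20.95
eef_pos: [0.6087, -0.1215, 0.2481]
ee_rot: [3.14, -0.0, -1.619]
force: [-0.1, -0.4, 0.4]
width: 0.0879
gripper_force: 0.0
```

Emit:
arm_command --series '[0, 0, 0.148, -1, -0.25, 0.3, 1, 0, 0, 0.148, -1, -0.25, 0.3, 1, 0, 0, 0.148, -1, -0.25, 0.3, 1, 0, 0, 0.148, -1, -0.25, 0.3, 1]'

```text
t: 21.45
eef_pos: [0.6381, -0.0254, 0.2188]
ee_rot: [3.14, -0.001, -1.853]
force: [0.5, -0.1, -0.1]
width: 0.0876
gripper_force: 0.0
```

Emit:
arm_command --series '[0, 0, 0, -0.2, -0.01, 0.5, 1, 0, 0, 0, -0.2, -0.01, 0.97, 1, 0, 0, 0, -0.2, -0.01, 0.97, 1, 0, 0, 0, -0.2, -0.01, 0.97, 1, 0, 0, 0, -0.2, -0.01, 0.97, 1]'

```text
t: 22.08
eef_pos: [0.6464, -0.0056, 0.1252]
ee_rot: [-3.138, 0.002, -1.853]
force: [-0.4, 0.5, 0.3]
width: 0.0879
gripper_force: 0.0
```

Emit:
arm_command --series '[0, 0, 0, 0, 0, 0.4, 1, 0, 0, 0, 0, 0, 0.8, 1, 0, 0, 0, 0, 0, 0.8, 1, 0, 0, 0, 0, 0, 0.8, 1]'

```text
t: 22.58
eef_pos: [0.6465, -0.0051, 0.0449]
ee_rot: [-3.139, 0.001, -1.853]
force: [0.3, 0.9, 0.7]
width: 0.0877
gripper_force: 0.0
```

Emit:
arm_command --series '[0, 0, 0, 0, 0, 0, 0, 0, 0, 0, 0, 0, 0, 0, 0, 0, 0, 0, 0, 0, 0, 0, 0, 0, 0, 0, 0, 0, 0, 0, 0, 0, 0, 0, 0, 0, 0, 0, 0, 0, 0, 0]' --force 25

```text
t: 23.32
eef_pos: [0.6453, -0.0052, 0.043]
ee_rot: [-3.141, 0.0, -1.853]
force: [-0.3, 0.3, 6.0]
width: 0.0561
gripper_force: 25.0
```

Emit:
arm_command --series '[0, 0, 0, 0, 0, -0.4, 0, 0, 0, 0, 0, 0, -1, 0, 0, 0, 0, 0, 0, -1, 0, 0, 0, 0, 0, 0, -1, 0]'

```text
t: 23.82
eef_pos: [0.6444, -0.0052, 0.1421]
ee_rot: [3.141, 0.0, -1.853]
force: [-0.8, 0.3, -1.1]
width: 0.0563
gripper_force: 25.0
```

Emit:
arm_command --series '[0, 0, 0, 0, 0, -1, 0, 0, 0, 0, 0, 0, -1, 0, 0, 0, 0, 0, 0, -1, 0, 0, 0, 0, 0, 0, -1, 0, 0, 0, 0, 0, 0, -1, 0]'

```text
t: 24.45
eef_pos: [0.6441, -0.0053, 0.2402]
ee_rot: [3.138, -0.002, -1.853]
force: [-0.1, 0.6, -1.3]
width: 0.0558
gripper_force: 25.0
```

```bash
python3 weigh.py
```

```text
[ 0.08 -0.95  0.1  -1.26 -1.74 -0.44] -0.7010848010506424 24.75 [ 0.64491642 -0.00522857  0.24210466] [ 3.14100255e+00 -3.54223991e-04 -1.85310637e+00] 0.055715190657778906
```

About 0.7 N: the far carton is empty. It goes to the second slot in the crate.

Emit:
arm_command --series '[0, 0, -0.25, -0.88, 0.57, 0, 0, 0, 0, -0.25, -0.88, 0.57, 0, 0, 0, 0, -0.25, -0.88, 0.57, 0, 0, 0, 0, -0.25, -0.88, 0.57, 0, 0]'

```text
t: 25.25
eef_pos: [0.6148, 0.0952, 0.2426]
ee_rot: [-3.141, -0.0, -1.461]
force: [-0.8, -0.6, -1.4]
width: 0.0558
gripper_force: 25.0
```

Emit:
arm_command --series '[0, 0, 0, -0.93, -0.23, 0, 0, 0, 0, 0, -0.93, -0.23, 0, 0, 0, 0, 0, -0.93, -0.23, 0, 0]'

```text
t: 25.62
eef_pos: [0.6279, 0.1911, 0.2419]
ee_rot: [3.141, -0.0, -1.461]
force: [0.0, -0.4, -0.6]
width: 0.0558
gripper_force: 25.0
```

Emit:
arm_command --series '[0, 0, 0, -0.93, -0.23, 0, 0, 0, 0, 0, -0.93, -0.23, 0, 0, 0, 0, 0, -0.93, -0.23, 0, 0]'

```text
t: 26.0
eef_pos: [0.6404, 0.2856, 0.2416]
ee_rot: [3.141, -0.001, -1.461]
force: [-0.2, -0.9, 0.4]
width: 0.0558
gripper_force: 25.0
```

Emit:
arm_command --series '[0, 0, 0, -0.93, -0.23, 0, 0, 0, 0, 0, -0.93, -0.23, 0, 0, 0, 0, 0, -0.93, -0.23, 0, 0, 0, 0, 0, -0.93, -0.23, 0, 0, 0, 0, 0, -0.93, -0.23, 0, 0]'

```text
t: 26.62
eef_pos: [0.653, 0.3783, 0.2431]
ee_rot: [-3.141, 0.0, -1.462]
force: [-0.3, -0.2, -0.7]
width: 0.0562
gripper_force: 25.0
```

```bash
python3 weigh.py
```

```text
[-0.78  0.22 -0.71 -1.12 -0.21 -0.79] -0.5644820143184993 26.925 [0.65264049 0.37973782 0.242819  ] [-3.14139431e+00  1.62579161e-04 -1.46069284e+00] 0.05570368475247625
```

Emit:
arm_command --series '[0, 0, 0, 0, 0, 0.5, 0, 0, 0, 0, 0, 0, 1, 0, 0, 0, 0, 0, 0, 1, 0]'

```text
t: 27.3
eef_pos: [0.6503, 0.3783, 0.1379]
ee_rot: [3.134, -0.005, -1.461]
force: [0.4, 0.4, -1.0]
width: 0.0562
gripper_force: 25.0
```

Emit:
arm_command --series '[0, 0, 0, 0, 0, 0.45, 0, 0, 0, 0, 0, 0, 0.45, 0, 0, 0, 0, 0, 0, 0.45, 0, 0, 0, 0, 0, 0, 0.45, 0.85, 0, 0, 0, 0, 0, 0.45, 0.85, 0, 0, 0, 0, 0, 0.45, 0.85, 0, 0, 0, 0, 0, 0.45, 0.85]'

```text
t: 28.18
eef_pos: [0.6526, 0.3801, 0.0978]
ee_rot: [-3.141, 0.0, -1.46]
force: [0.6, 0.7, -0.8]
width: 0.0745
gripper_force: 0.0
```

Emit:
arm_command --series '[0, 0, 0, 0, 0, -0.5, 0.85, 0, 0, 0, 0, 0, -1, 0.85, 0, 0, 0, 0, 0, -1, 0.85]'

```text
t: 28.55
eef_pos: [0.6547, 0.3815, 0.2036]
ee_rot: [-3.134, 0.004, -1.46]
force: [-0.4, -0.1, -0.9]
width: 0.0744
gripper_force: 0.0
```

Emit:
arm_command --series '[0, 0, 0, 1, 0.3, -0.5, 0.85, 0, 0, 0, 1, 0.3, -0.5, 0.85, 0, 0, 0, 1, 0.3, -0.5, 0.85]'

```text
t: 28.92
eef_pos: [0.6342, 0.2749, 0.2506]
ee_rot: [-3.138, 0.002, -1.463]
force: [0.5, 0.4, -0.1]
width: 0.0748
gripper_force: 0.0
```

Emit:
arm_command --series '[0, 0, 0, 1, 1, 0, 0.85, 0, 0, 0, 1, 1, 0, 0.85, 0, 0, 0, 1, 1, 0, 0.85, 0, 0, 0, 1, 1, 0, 0.85]'

```text
t: 29.42
eef_pos: [0.5451, 0.1667, 0.2478]
ee_rot: [-3.141, 0.0, -1.461]
force: [1.5, 0.5, -0.1]
width: 0.0743
gripper_force: 0.0
```

Run:
```python
from h import *
s=arm.get_state();print(s['t'],s['eef_pos'])
im=arm.grab_frame('top');cv2.imwrite('pics/top3.png',im)
```

```text
29.425 [0.54513403 0.16672687 0.24782085]
```

View pics/top3.png

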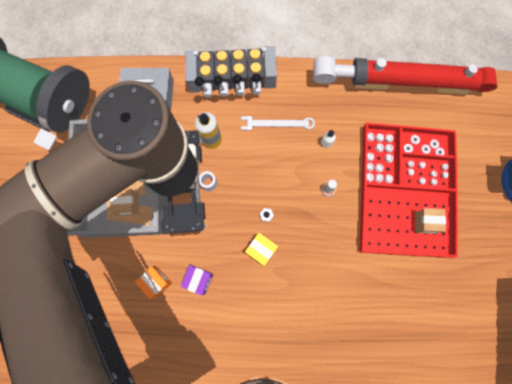

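The full carton stands upright in the front bay at (432,220). The arm still hides the crate, so I'll move aside to check it.

Emit:
arm_command --series '[0, 0, 0, 1, 0, 0, 0.85, 0, 0, 0, 1, 0, 0, 0.85, 0, 0, 0, 1, 0, 0, 0.85]'

```text
t: 29.85
eef_pos: [0.5576, 0.0666, 0.2469]
ee_rot: [3.141, -0.0, -1.462]
force: [0.2, 0.2, 0.4]
width: 0.0746
gripper_force: 0.0
```

Emit:
arm_command --series '[0, 0, 0, 1, 0, 0, 0.85, 0, 0, 0, 1, 0, 0, 0.85, 0, 0, 0, 1, 0, 0, 0.85]'

```text
t: 30.22
eef_pos: [0.5685, -0.0325, 0.2468]
ee_rot: [3.141, -0.0, -1.462]
force: [0.0, 0.9, -0.3]
width: 0.0744
gripper_force: 0.0
```

Emit:
arm_command --series '[0, 0, 0, 1, 0, 0, 0.85, 0, 0, 0, 1, 0, 0, 0.85, 0, 0, 0, 1, 0, 0, 0.85, 0, 0, 0, 1, 0, 0, 0.85, 0, 0, 0, 1, 0, 0, 0.85]'

```text
t: 30.85
eef_pos: [0.5789, -0.1298, 0.2474]
ee_rot: [3.142, 0.0, -1.459]
force: [-0.3, 0.1, 0.3]
width: 0.0749
gripper_force: 0.0
```

Run:
```python
from h import *
im=arm.grab_frame('top')[90:330,40:400];cv2.imwrite('pics/top4.png',cv2.resize(im,None,fx=2.2,fy=2.2))
```

```text
(no output)
```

View pics/top4.png

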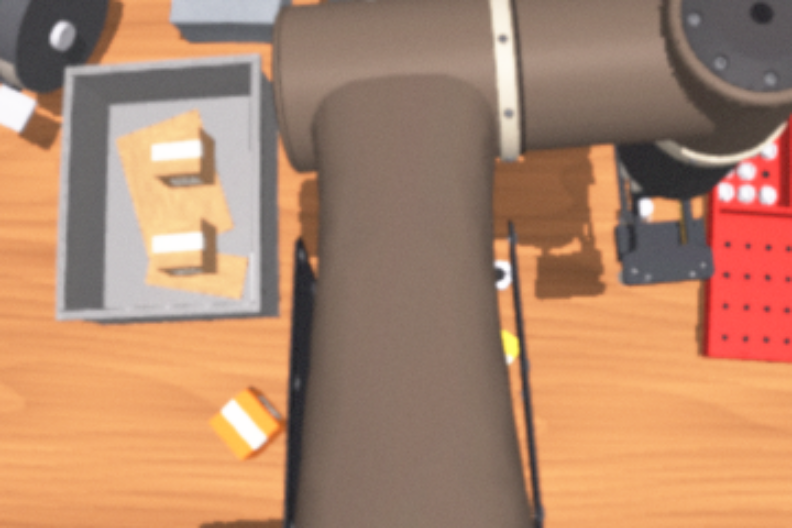

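Both empties stand in the crate at crop pixels (180,155) and (180,245). Handing in.

```bash
python3 -c "
from station import arm
print(arm.job_done())"
```

```text
the job is handed in; nothing more can be done
None
```

The job is handed in after about 31 s of robot time (no verdict was returned): the one full carton (about 4.0 N) stands upright in the tray's front bay, both empties are in the crate, and the bystanders looked unmoved in the top views.

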